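# Unpin and fold back the hasp of an optics transit case

## Robot

A 6-joint arm with a two-finger parallel gripper is mounted at the origin on the work surface. World frame = base frame: x ahead of the robot, y to its left, z up, the work surface at z = 0. Lengths are in m, angles in rad, forces in N, time in s.
With the tool pointing down it reaches from about 0.3 to 0.85 m from the base axis. Payload 5.4 kg.
Tool frame: the origin (TCP) lies on the centre line of the jaws, within the pads' length; the fingertips stand 17 mm ahead of it and the grasp point (between the pads) lies 2 mm behind it (arm.tip_extent is the distance from the TCP to the fingertips, in m); z points along the fingers, y is the line along which they close (so a half turn about z gives the same grasp; the last joint's range is limited). The gripper opens to 85 mm and grips with 20 to 120 N. Pads are 22 mm wide; open, the fingers measure 114 mm over their backs; the gripper's body (76 mm by 85 mm) begins 54 mm behind the grasp point. The pads swing forward as they close: fully open they stand 13 mm farther back than shut.
Start: joints at [-1.462, 0.158, 1.597, -0, 1.386, -0.21], TCP at [0.18, -0.546, 0.248] pointing down, gripper open.
Joint ranges: [-2.91, 2.91], [-0.94, 2.29], [0.18, 2.7], [-1.29, 4.43], [0.17, 2.64], [-3, 3]. Speed limits (rad/s): [2.57, 2.57, 3.14, 3.14, 3.14, 3.14].

## Interface

Orientations are given as a unit quaternion [w, x, y, z].
In Python, from plant import arm, imaging, boxes_of, trace gives the robot as it stands.
- The arm moves only by the tool step_arm, never from a script. Its arguments are lists of equal length, an entry for each row: "translation": the shift along the tool's x, y, z in units of 0.1 m (1.0 is 0.1 m), a list of three; "rot": the turn, a rotation vector about the tool's x, y, z in units of 60 degrees (1.0 is 60 degrees), a list of three; "gripper": the closure, from -1 (fully open) to 1 (shut). A call has 1 to 8 rows; each row is the pose to reach, as a shift and turn from the pose commanded when the call began, along the tool's axes at that moment; what a row does not reach only later rows make up. A row lasts 1/8 s, in which the tool goes at most 62.5 mm and 10.7 degrees, less where a joint would pass 70% of its speed; a pose out of reach is approached as far as the arm can. A call with a number of a shift or a turn outside -1 to 1 is refused whole. A call with a gripper value outside its range is refused whole. The fingers move at their own pace and stop on an object; "squeeze" is the grip in N (left out, the last holds). Time passes only in rows, so rows that repeat a pose let the fingers close. It gives the time, the measured TCP pose, the force, the opening and the grip force at its end, in the units of the state.
- arm.get_obs(): the state, without advancing time (a new reading comes with each control period).
- imaging.grab_frame(name): name is "scene" or "side" or "wrist"; returns the picture (420x560x3 uint8, blue, green, red); there is no depth.
- imaging.camera_model(name): a dict with "fx", "fy", "cx", "cy" (pixels), "D" ([k1, k2, p1, p2, k3] as OpenCV has them; the pictures are not rectified), "camera_from_world" (4x4, takes a point from world to camera coordinates). Camera axes: x right, y down, z forward; pixel columns grow to the right and rows downward; lengths in m; the calibration is good to about 2 mm. A picture is of the moment at which its call begins: read the wrist's pose just before it. camera_model takes no time and is no camera call; for the wrist camera it gives the pose at the moment of the call.
- arm.finish_job(): hands the job in; it is judged then, once.
Trained networks look in the newest picture that a camera, given by its name, has taken for a name from the list of things; names that differ only in an ending like _2 or _b are one class to them, and where a whole thing is asked for, a point or a joint stands for the part that bears it (a point fixed in the world has none). Each returns a list of dicts, best first, with "confidence" (0 to 1); they miss things now and then, are a little off and sometimes report something else, mostly with a low value. They report only what shows in the picture. A call takes as long as a camera call.
- boxes_of(query, camera): "bbox" ([left, top, width, height] in pixels, round what is visible of it).
- trace(query, camera): "pixels" (420x560 bool, what is visible of it) and "bbox" ([left, top, width, height] in pixels, round what is visible of it).
The state is a dict: "t": time; "q": joint angles; "joint_vel": joint speeds; "joint_efforts": joint torques, N m; "tool_pos": TCP position; "ee_rot": TCP orientation; "force": force on the tool from outside, world axes, zero at the start; "ft_torque": the same for the moment, N m; "opening": opening from 0.0 (shut) to 1.0 (fully open); "finger_force": force on a finger pad.
Only numpy, scipy, OpenCV 4.12 (cv2) and the standard library are available. Lean on these libraries where they do the work, as an engineer would, in place of code of your own. Each camera call takes 0.05 s, during which the arm holds its last target. There are 200 camera calls.

## Task

Unlatch the aluminium case: draw the locking pin out of the bored lug and park it lying in the open notch of the small black rest block on the case's front deck, its plain shank along the full length of the notch and its knob outside. Then swing the hasp up off the lug and all the way back until it leans on the rubber bumper on the lid. Do not bump the microscope boom above the case, and leave the jar and the lens cell where they are.

Things in the scene. Friction and masses are not known exactly. Their poses are not given: they have to be found in the camera images.
- case: Fixed aluminium case, 250 (x) x 380 (y) x 85 high. Origin on the bench under it: it spans x -120..+130, y -190..+190; x points front to back, z up. The flat top (z = 85) is the front deck (x -120..-84) and, behind a dark seam, the shut lid (stays shut). Hasp's centre line at y = -30. On the lid a rubber bumper, 12 across, 25 high, at x -25, y -30.
- lug_bore (a point): Centre of the bore in the dark steel lug on the front deck (20 x 20 mm in x and y, top 30 mm above the deck, standing through the hasp's slot). Axes as the case's. The bore is 9.2 mm wide, 20 long, along y, centre 20 mm above the deck. With the pin in it the hasp is locked.
- pin: Loose steel locking pin, about 50 g. Origin on its axis; its y axis points along it to the knob. Plain shank 8 mm across from y = -30 to +24; round knob 16 mm across from y = +24 to +46. At the start it lies through the lug, along the case's y, knob on the +y side.
- pin_rest: Black plastic block fixed on the front deck, +y side of the lug, 26 (x) x 36 (y) x 28 high. Origin: centre of its underside, on the deck; axes as the case's. On top an open notch along y, right through, 11 mm wide, flaring to 17, floor 14 mm above the origin: a parked pin's axis lies 18 mm above the origin, its origin within 12 mm (along y) of the block's.
- hasp_hinge (a point): Middle of the hasp's hinge axis, 13.5 mm above the case's top. Axes as the case's; the hinge axis is y.
- hasp_tip (a point): Middle of the dark steel hasp's finger tab, 72 mm from the hinge axis (2.5 mm above the plate's middle); turns with the hasp. Tab: 18 mm wide (y), 8 thick, 32 long, over the front edge of the case when shut. The slotted plate between tab and hinge is 40 wide, 3 thick.
- hasp (a joint): Hasp angle in rad: 0 shut, lying flat over the lug with the tab to the front (-x); grows as the tab swings up and over to the back; 2.75 is its stop at the rubber bumper. A stiff hinge: the hasp stays where it is left.
- boom: Fixed microscope boom. Origin: foot of its column on the bench, -y side of the case; axes nearly as the case's. Column 32 mm across, 355 high. Round bar 30 across (cap 36) along y from -60 to +452, axis at x 0, 265 mm above the bench, over the lid about 70 mm behind the hasp's hinge. Microscope head 52 across at x 85, y 105 (underside at 187).
- jar: Amber jar with white cap, 56 mm across, 70 high, loose, origin at the middle of its underside. Leave alone.
- lens_cell: Black ring, 60 mm across, 18 high, loose, origin at the middle of its underside. Leave alone.

How it is judged:
On the way, in this order (a step that is already met when the one before it is completed fails the run):
1. the pin is drawn out of the lug (origin over 45 mm from the bore), hasp still shut (below 0.3 rad) (distance between pin and lug_bore above 0.045 m and value of joint hasp below 0.3 rad), for 0.1 s.
2. the pin lies parked in the notch, let go, while the hasp is still shut (below 0.3 rad) (x of pin in the frame of pin_rest between -0.003 and 0.003 m and y of pin in the frame of pin_rest between -0.012 and 0.012 m and z of pin in the frame of pin_rest between 0.0145 and 0.0215 m and angle between the y axis of pin and the y axis of pin_rest, either way round below 0.15 rad and linear speed of pin below 0.02 m/s and contact force between the fingers and pin below 0.1 N and value of joint hasp below 0.3 rad), for 0.2 s.
At the end, for the whole second after the job is handed in: Hasp folded back (over 2.5 rad; stop 2.75). Pin still and released in the notch: origin within 3 mm of its middle line, within 12 mm of the block's middle along it, 14.5 to 21.5 mm above the block's underside, axis within 0.15 rad of the notch (x of pin in the frame of pin_rest between -0.003 and 0.003 m and y of pin in the frame of pin_rest between -0.012 and 0.012 m and z of pin in the frame of pin_rest between 0.0145 and 0.0215 m and angle between the y axis of pin and the y axis of pin_rest, either way round below 0.15 rad and linear speed of pin below 0.02 m/s and contact force between the fingers and pin below 0.1 N and value of joint hasp above 2.5 rad); the robot touches nothing.
It fails at once if the robot pushes on the microscope boom with more than 5 N (contact force between any of the arm, the fingers and boom above 5 N).
It fails at once if the jar is moved by more than 30 mm (distance of jar from where it was at the start of the episode above 0.03 m).
It fails at once if the lens cell is moved by more than 30 mm (distance of lens_cell from where it was at the start of the episode above 0.03 m).
It also fails if it takes over 61 s, if anything falls off the work surface, if the arm or the gripper's body presses on something with over 40 N, if the wrist force passes 120 N, or if a joint passes its speed limit or range.

## Working session

There is one attempt and no reset: what is moved stays moved. The work goes in short steps, Python scripts to look and compute and a tool call to move; the robot and the scene stay as the last step left them, time stands still between calls to the robot, and variables do not carry over. Pictures are saved under pics/ and viewed, at most 10 in all, crops included, and the job is handed in when it is done.

Besides the shell and the picture viewer there is one more tool, called after "Call:" as name(argument=value, ...), one argument or row to a line, values as JSON. step_arm: Moves the arm, as the interface text tells. Its arguments: {"type":"object","properties":{"translation":{"type":"array","items":{"type":"array","items":{"type":"number"}}},"rot":{"type":"array","items":{"type":"array","items":{"type":"number"}}},"gripper":{"type":"array","items":{"type":"number"}},"squeeze":{"type":"number"}},"required":["translation","rot","gripper"]}

```bash
mkdir -p pics; ls
cat > h.py <<'E'
import numpy as np, cv2
from plant import arm, imaging, boxes_of, trace
def cam(n):
    m=imaging.camera_model(n); K=np.array([[m['fx'],0,m['cx']],[0,m['fy'],m['cy']],[0,0,1.]])
    return K,np.array(m['D'],float),np.array(m['camera_from_world'])
def ray(n,uv,c=None):
    K,D,T=c or cam(n); p=cv2.undistortPoints(np.array([[uv]],float),K,D)[0,0]
    R=T[:3,:3]; o=-R.T@T[:3,3]; d=R.T@np.array([p[0],p[1],1]); return o,d/np.linalg.norm(d)
def proj(n,P,c=None):
    K,D,T=c or cam(n); P=np.atleast_2d(P).astype(float)
    return cv2.projectPoints(P,cv2.Rodrigues(T[:3,:3])[0],T[:3,3],K,D)[0][:,0]
def tri(rays):
    A=sum(np.eye(3)-np.outer(d,d) for o,d in rays); b=sum((np.eye(3)-np.outer(d,d))@o for o,d in rays)
    return np.linalg.solve(A,b)
def onz(r,z):
    o,d=r; return o+d*(z-o[2])/d[2]
E
python3 - <<'E'
from h import *
print(arm.get_obs())
ims=[]
for n in ['scene','side','wrist']:
    im=imaging.grab_frame(n); cv2.imwrite(f'pics/{n}0.png',im)
    K,D,T=cam(n); print(n,K[0,0],D,'pos',(-T[:3,:3].T@T[:3,3]).round(3),'fwd',T[2,:3].round(3))
    for q in ['case','pin','pin_rest','lug_bore','hasp_tip','hasp','boom','jar','lens_cell']:
        r=boxes_of(q,n); print(n,q,[(np.round(x['bbox']).tolist(),round(x['confidence'],2)) for x in r[:2]])
E
```

```text
pics
{'t': 0.0, 'q': array([-1.46211512e+00,  1.59044491e-01,  1.59825243e+00,  1.79880472e-05,
        1.38620309e+00, -2.10080116e-01]), 'joint_vel': array([-0.00030345, -0.00118559, -0.00022947,  0.00201613,  0.0008837 ,
       -0.00163769]), 'joint_efforts': array([ 4.41209031e-04, -3.95995009e+01, -3.31430840e+01, -2.06940335e-04,
        8.36568244e-03, -2.73185293e-06]), 'tool_pos': array([ 0.18013141, -0.54545007,  0.24730932]), 'ee_rot': array([-9.52005073e-04,  9.87325580e-01,  1.58705038e-01,  5.71585542e-05]), 'force': array([ 0.23911823, -0.94292446,  0.09101371]), 'ft_torque': array([-0.02815549,  0.00310015,  0.05440333]), 'finger_force': 0.0, 'opening': 1.0006584267965464}
scene 447.1447962648992 [0.00866912 0.         0.         0.         0.        ] pos [ 1.231 -0.297  0.791] fwd [-0.615  0.371 -0.696]
scene case [([161.0, 172.0, 205.0, 156.0], 0.78)]
scene pin [([222.0, 188.0, 32.0, 12.0], 0.56)]
scene pin_rest [([282.0, 173.0, 15.0, 17.0], 0.5)]
scene lug_bore [([168.0, 172.0, 204.0, 158.0], 0.67)]
scene hasp_tip [([222.0, 183.0, 22.0, 25.0], 0.65), ([165.0, 174.
[... 342 characters left out ...]
  -0.507]
side case [([189.0, 160.0, 190.0, 132.0], 0.79)]
side pin [([321.0, 194.0, 23.0, 14.0], 0.64)]
side pin_rest [([288.0, 218.0, 19.0, 21.0], 0.78)]
side lug_bore [([193.0, 161.0, 184.0, 132.0], 0.62), ([228.0, 58.0, 150.0, 126.0], 0.28)]
side hasp_tip [([318.0, 196.0, 42.0, 15.0], 0.56)]
side hasp []
side boom [([226.0, 59.0, 152.0, 127.0], 0.7)]
side jar [([212.0, 326.0, 33.0, 55.0], 0.8)]
side lens_cell []
wrist 377.5683958998829 [-0.09630968  0.          0.          0.          0.        ] pos [ 0.244 -0.525  0.373] fwd [-0.252 -0.084 -0.964]
wrist case []
wrist pin []
wrist pin_rest []
wrist lug_bore []
wrist hasp_tip []
wrist hasp []
wrist boom []
wrist jar []
wrist lens_cell []
```

```bash
python3 - <<'E'
import cv2,numpy as np
a=cv2.imread('pics/scene0.png')[120:340,60:440]; b=cv2.imread('pics/side0.png')[50:390,180:400]
cv2.imwrite('pics/a.png',cv2.resize(a,None,fx=2.1,fy=2.1,interpolation=cv2.INTER_CUBIC))
b=cv2.imread('pics/side0.png')[140:310,180:390]
cv2.imwrite('pics/b.png',cv2.resize(b,None,fx=3.5,fy=3.5,interpolation=cv2.INTER_CUBIC))
E
python3 - <<'E'
from h import *
r={}
for n,d in {'scene':{'pin':(238,194),'rest':(289.5,181.5),'hasp':(233,195)},'side':{'pin':(332.5,201),'rest':(297.5,228.5),'hasp':(339,203.5)}}.items():
    for k,v in d.items(): r[n,k]=ray(n,v)
for k in ['pin','rest','hasp']: print(k,tri([r['scene',k],r['side',k]]).round(3))
E
```

```text
pin [0.511 0.007 0.107]
rest [0.527 0.135 0.099]
hasp [ 0.499 -0.002  0.099]
```

View pics/a.png

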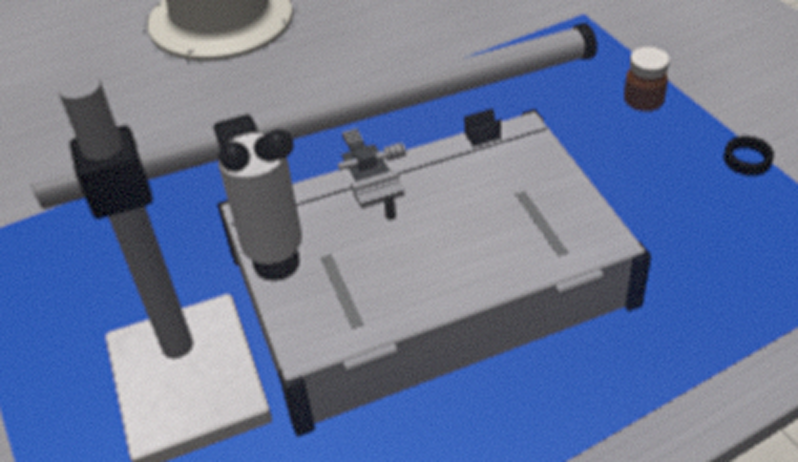

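View pics/b.png

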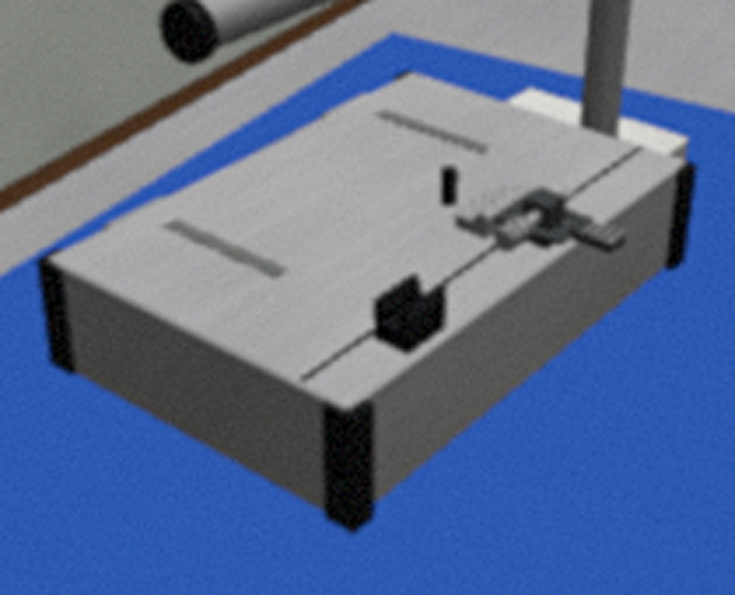

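The scene view shows the case at centre, the pin's knob at about (393,152) in the crop, the rest at (482,128) and the boom bar crossing in front. The side view shows the knob at (515,230), the rest at (410,310), the tab at (600,237) and the bumper at (448,185). Next I fit the case pose from its top corners.

```bash
cat >> h.py <<'E'
def case_T(p):
    c,s=np.cos(p[2]),np.sin(p[2]); return lambda P: (np.atleast_2d(P)@np.array([[c,s,0],[-s,c,0],[0,0,1]])+[p[0],p[1],0])
E
python3 - <<'E'
from h import *
from scipy.optimize import least_squares
sc={(130,190):(642,252),(130,-190):(286,378),(-120,190):(535,112),(-120,-190):(222,205)}
si={(-120,190):(343,408),(130,190):(42,259),(130,-190):(408,72),(-120,-190):(692,165)}
C={n:cam(n) for n in('scene','side')}
obs=[('scene',k,(60+u/2.1,120+v/2.1)) for k,(u,v) in sc.items()]+[('side',k,(180+u/3.5,140+v/3.5)) for k,(u,v) in si.items()]
def f(p):
    t=case_T(p); return np.concatenate([proj(n,t([k[0]/1e3,k[1]/1e3,.085]),C[n])[0]-uv for n,k,uv in obs])
s=least_squares(f,[.6,.03,-.1],loss='soft_l1'); print(s.x.round(4)); print(f(s.x).reshape(-1,2).round(1).tolist())
t=case_T(s.x)
for n,P in dict(bumper=(-25,-30,110),lugtop=(-103,-30,115)).items():
    for c in C: print(n,c,proj(c,t(np.array(P)/1e3),C[c]).round(1))
# two-view points -> case frame
def ab(a,b): return tri([ray('scene',(60+a[0]/2.1,120+a[1]/2.1),C['scene']),ray('side',(180+b[0]/3.5,140+b[1]/3.5),C['side'])])
c,s_=np.cos(s.x[2]),np.sin(s.x[2]); R=np.array([[c,-s_,0],[s_,c,0],[0,0,1]])
def tocase(P): return R.T@(P-[s.x[0],s.x[1],0])
for n,a,b in [('knobend',(405,151),(505,238)),('bumpertop',(390,199),(448,170)),('tabtip',(350,135),(612,240)),('boomend',(590,41),(187,30)),('resttop -',(466,121),(378,285))]:
    P=ab(a,b); print(n,P.round(4),(tocase(P)*1e3).round(1))
E
```

```text
[ 0.6127  0.0145 -0.1294]
[[2.1, -1.1], [-1.1, 0.5], [0.3, -1.3], [-1.0, -1.3], [-0.0, 0.4], [-0.3, -0.6], [0.5, -0.4], [-1.6, -1.4]]
bumper scene [[245.1 214.5]]
bumper side [[307.6 188.6]]
lugtop scene [[233.1 191.3]]
lugtop side [[335.9 196.9]]
knobend [0.5164 0.0403 0.1027] [-98.9  13.2 102.7]
bumpertop [ 0.584  -0.0117  0.1096] [-25.1 -29.6 109.6]
tabtip [0.4593 0.0022 0.1009] [-150.6  -32.   100.9]
boomend [0.6382 0.1883 0.2655] [  2.8 175.7 265.5]
resttop - [0.5379 0.1253 0.1141] [-88.5 100.3 114.1]
```

Call:
step_arm(
  translation=[
    [0.95,-0.96,0],
    [0.95,-0.96,0],
    [0.95,-0.96,0],
    [0.95,-0.96,0],
  ],
  rot=[
    [0,0,0],
    [0,0,0],
    [0,0,0],
    [0,0,0],
  ],
  gripper=[-1,-1,-1,-1],
)

```text
t: 2.0
tool_pos: [0.2406, -0.4251, 0.2487]
ee_rot: [0.001, 0.987, 0.159, -0.0]
force: [0.1, -0.6, 0.0]
opening: 0.999
finger_force: 0.0
```

Call:
step_arm(
  translation=[
    [0.95,-0.96,0],
    [0.95,-0.96,0],
    [0.95,-0.96,0],
    [0.95,-0.96,0],
  ],
  rot=[
    [0,0,0],
    [0,0,0],
    [0,0,0],
    [0,0,0],
  ],
  gripper=[-1,-1,-1,-1],
)

```text
t: 2.5
tool_pos: [0.3004, -0.3052, 0.2487]
ee_rot: [0.001, 0.987, 0.159, -0.0]
force: [-0.3, -0.4, -0.1]
opening: 0.999
finger_force: 0.0
```

Call:
step_arm(
  translation=[
    [0.95,-0.96,0],
    [0.95,-0.96,0],
    [0.95,-0.96,0],
    [0.95,-0.96,0],
  ],
  rot=[
    [0,0,0],
    [0,0,0],
    [0,0,0],
    [0,0,0],
  ],
  gripper=[-1,-1,-1,-1],
)

```text
t: 3.0
tool_pos: [0.3606, -0.1846, 0.2485]
ee_rot: [0.0, 0.987, 0.159, -0.0]
force: [-0.4, -0.0, 0.7]
opening: 1.0
finger_force: 0.0
```

Call:
step_arm(
  translation=[
    [0.95,-0.96,0],
    [0.95,-0.96,0],
    [0.95,-0.96,0],
    [0.95,-0.96,0],
  ],
  rot=[
    [0,0,0],
    [0,0,0],
    [0,0,0],
    [0,0,0],
  ],
  gripper=[-1,-1,-1,-1],
)

```text
t: 3.5
tool_pos: [0.4208, -0.0639, 0.2482]
ee_rot: [0.0, 0.987, 0.158, -0.0]
force: [0.1, -0.4, -0.4]
opening: 1.001
finger_force: 0.0
```

Call:
step_arm(
  translation=[
    [0.95,-0.96,0],
    [0.95,-0.96,0],
    [0.95,-0.96,0],
    [0.95,-0.96,0],
    [0.95,-0.96,0],
    [0.95,-0.96,0],
    [0.95,-0.96,0],
    [0.95,-0.96,0],
  ],
  rot=[
    [0,0,-0.17],
    [0,0,-0.34],
    [0,0,-0.51],
    [0,0,-0.68],
    [0,0,-0.85],
    [0,0,-1.0],
    [0,0,-1.0],
    [0,0,-1.0],
  ],
  gripper=[-1,-1,-1,-1,-1,-1,-1,-1],
)

```text
t: 4.5
tool_pos: [0.481, 0.0572, 0.2483]
ee_rot: [0.0, 0.777, 0.629, -0.0]
force: [0.0, 0.0, -0.4]
opening: 0.996
finger_force: 0.0
```

Call:
step_arm(
  translation=[
    [0,0,0],
    [0,0,0],
  ],
  rot=[
    [0,0,-0.073],
    [0,0,-0.073],
  ],
  gripper=[-1,-1],
)

```text
t: 4.75
tool_pos: [0.4809, 0.0581, 0.2483]
ee_rot: [0.0, 0.752, 0.659, -0.0]
force: [-0.1, 0.2, -0.3]
opening: 1.0
finger_force: 0.0
```

Run:
```python
from h import *
print(arm.get_obs()['q'].round(3))
c=cam('wrist'); im=imaging.grab_frame('wrist'); cv2.imwrite('pics/w1.png',im); np.savez('w1.npz',K=c[0],D=c[1],T=c[2])
for q in ['pin','pin_rest','hasp_tip']:
    print(q,[(np.round(x['bbox']).tolist(),round(x['confidence'],2)) for x in boxes_of(q,'wrist')[:2]])
t=case_T([.6127,.0145,-.1294])
for n,P in dict(bumper=(-25,-30,110),knob=(-100,5,105),rest=(-95,107,113),edge=(-120,0,85)).items(): print(n,proj('wrist',t(np.array(P)/1e3),c).round(0))
```

```text
[-0.13  -0.081  1.843 -0.     1.379  0.002]
pin [([309.0, 214.0, 23.0, 98.0], 0.71)]
pin_rest [([302.0, 50.0, 47.0, 56.0], 0.57)]
hasp_tip [([250.0, 240.0, 102.0, 54.0], 0.89)]
bumper [[417. 273.]]
knob [[321. 228.]]
rest [[335.  86.]]
edge [[293. 227.]]
```

View pics/w1.png

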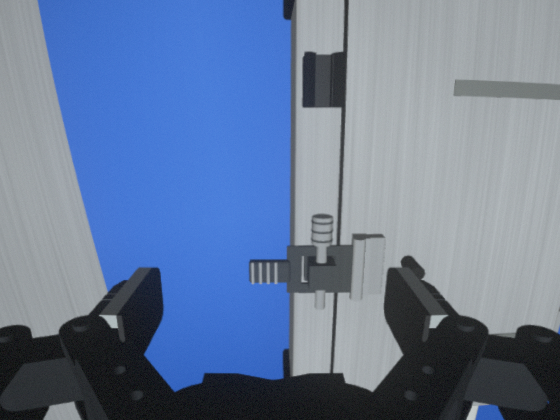

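The wrist view shows the knob at (321,228), the shank end at (320,308), the rest block at (303-345, 52-107) with its notch centre near column 323.5, the tab at (250-290, 272) and the bumper at (412,265). For the second view I move 30 mm along -y and 40 mm down.

Call:
step_arm(
  translation=[
    [-0.3,0.2,0.4],
    [-0.3,0.2,0.4],
    [-0.3,0.2,0.4],
  ],
  rot=[
    [0,0,0],
    [0,0,0],
    [0,0,0],
  ],
  gripper=[-0.3,-0.3,-0.3],
)

```text
t: 5.32
tool_pos: [0.4969, 0.0265, 0.2087]
ee_rot: [-0.0, 0.751, 0.66, 0.0]
force: [0.0, -0.1, -0.9]
opening: 0.649
finger_force: 0.0
```

Run:
```python
from h import *
print(arm.get_obs()['tool_pos'],arm.get_obs()['opening'])
c=cam('wrist'); im=imaging.grab_frame('wrist'); cv2.imwrite('pics/w2.png',im); np.savez('w2.npz',K=c[0],D=c[1],T=c[2])
for q in ['pin','pin_rest','hasp_tip']:
    print(q,[(np.round(x['bbox']).tolist(),round(x['confidence'],2)) for x in boxes_of(q,'wrist')[:2]])
```

```text
[0.49691971 0.02652752 0.20870371] 0.6486202629081961
pin [([285.0, 186.0, 27.0, 116.0], 0.69)]
pin_rest [([275.0, 0.0, 54.0, 61.0], 0.86)]
hasp_tip [([214.0, 222.0, 121.0, 60.0], 0.69)]
```

View pics/w2.png

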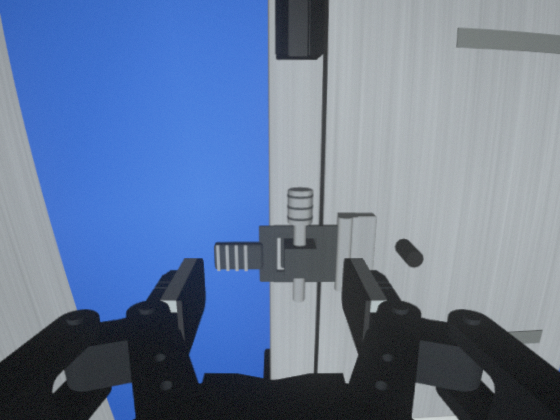

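The second view shows the knob at columns 287-313 and rows 188-222, the shank end at (298.5,301), the tab end at (215,257) and the rest's near edge at row 58.

Run:
```python
from h import *
L=lambda f:(lambda d:(d['K'],d['D'],d['T']))(np.load(f))
c1,c2=L('w1.npz'),L('w2.npz'); p=[.6127,.0145,-.1294]
c,s=np.cos(p[2]),np.sin(p[2]); R=np.array([[c,-s,0],[s,c,0],[0,0,1]])
tc=lambda P:((P-[p[0],p[1],0])@R*1e3).round(1)
for n,a,b,z in [('junction',(321.5,241.5),(300,221.5),.105),('shankend',(320,309),(298.5,301),.105),('knobend',(321.5,215),(300,188),.105),('tabend',(250,272),(215,257),.101),('restL',(303,107),(276,58),.113),('restR',(344,107),(325.5,59),.113),('bumper',(408,261),(402,243),.11),('hingeL',(352,235),(337,214),.1)]:
    P=tri([ray('',a,c1),ray('',b,c2)]); print(n,P.round(4),tc(P),'| z known',tc(onz(ray('',a,c1),z)),tc(onz(ray('',b,c2),z)))
for n,u,z in [('notchL',(316,106),.113),('notchR',(331,106),.113),('farL',(303,53),.113),('farR',(343,53),.113),('nfloor',(323.5,106),.099)]: print(n,tc(onz(ray('',u,c1),z)))
# notch edges by profile
im=cv2.imread('pics/w1.png',0)
for r in (65,80,95): print(r,im[r,298:350].tolist())
im=cv2.imread('pics/w2.png',0)
for r in (25,45): print(r,im[r,270:332].tolist())
print(tc(np.array([.4969,.0265,.2087])))
```

```text
junction [0.5142 0.017  0.0922] [-98.  -10.2  92.2] | z known [-99.6  -5.4 105. ] [-99.1  -6.4 105. ]
shankend [ 0.5065 -0.0331  0.1085] [-99.2 -60.9 108.5] | z known [-98.7 -63.  105. ] [-98.9 -62.8 105. ]
knobend [0.5161 0.0407 0.0979] [-99.2  13.6  97.9] | z known [-100.3   15.5  105. ] [-99.5  15.2 105. ]
tabend [0.4557 0.0033 0.1032] [-154.3  -31.4  103.2] | z known [-154.4  -32.3  101. ] [-154.7  -32.4  101. ]
restL [0.5112 0.1215 0.0924] [-114.5   93.    92.4] | z known [-116.    93.1  113. ] [-114.6   90.6  113. ]
restR [0.5416 0.1178 0.0876] [-83.8  93.2  87.6] | z known [-88.5  93.2 113. ] [-87.2  90.2 113. ]
bumper [0.5735 0.004  0.1201] [-37.5 -15.4 120.1] | z known [-33.4 -19.7 110. ] [-34.  -19.2 110. ]
hingeL [0.54   0.0167 0.0853] [-72.3  -7.2  85.3] | z known [-75.6  -2.  100. ] [-74.9  -2.9 100. ]
notchL [-107.3   93.7  113. ]
notchR [-97.3  93.8 113. ]
farL [-116.5  127.6  113. ]
farR [-90.4 127.9 113. ]
nfloor [-100.5   93.8   99. ]
65 [167, 169, 172, 166, 112, 56, 43, 46, 48, 46, 52, 41, 46, 44, 44, 45, 47, 57, 71, 70, 72, 74, 70, 73, 69, 73, 72, 71, 71, 68, 68, 
[... 373 characters left out ...]
44, 48, 52, 70, 72, 73, 69, 71, 75, 73, 75, 73, 72, 74, 74, 74, 71, 62, 45, 50, 64, 53, 53, 53, 50, 54, 52, 48, 52, 51, 52, 51, 59, 95, 148, 173, 178, 178]
25 [167, 169, 169, 169, 151, 92, 51, 44, 43, 42, 41, 38, 38, 40, 37, 44, 39, 43, 55, 68, 70, 70, 69, 72, 68, 68, 67, 69, 68, 70, 65, 69, 67, 66, 68, 69, 65, 60, 47, 58, 49, 40, 46, 44, 44, 43, 42, 46, 42, 47, 40, 47, 47, 45, 50, 50, 49, 64, 119, 163, 176, 176]
45 [167, 171, 172, 170, 154, 99, 51, 46, 46, 46, 47, 41, 42, 41, 43, 45, 39, 48, 62, 71, 73, 73, 75, 74, 75, 77, 78, 74, 73, 76, 73, 72, 74, 71, 75, 72, 70, 55, 44, 63, 51, 47, 47, 38, 47, 44, 47, 43, 45, 46, 47, 46, 46, 52, 55, 55, 57, 87, 145, 171, 176, 180]
[-116.4   -3.   208.7]
```

Call:
step_arm(
  translation=[
    [0.13,0.171,0.4],
    [0.13,0.171,0.4],
    [0.13,0.171,0.6],
    [0.13,0.171,0.8],
    [0.13,0.171,1.0],
    [0.13,0.171,1.0],
    [0.13,0.171,1.0],
  ],
  rot=[
    [0,0,0],
    [0,0,0],
    [0,0,0],
    [0,0,0],
    [0,0,0],
    [0,0,0],
    [0,0,0],
  ],
  gripper=[0.4,0.4,0.4,0.4,0.4,0.4,0.4],
)

```text
t: 6.4
tool_pos: [0.5163, 0.0369, 0.1101]
ee_rot: [0.001, 0.751, 0.66, 0.001]
force: [0.8, -0.6, -0.2]
opening: 0.297
finger_force: 0.0
```

Run:
```python
from h import *
print(arm.get_obs()['tool_pos'],arm.get_obs()['opening'])
c=cam('wrist'); im=imaging.grab_frame('wrist'); cv2.imwrite('pics/w3.png',im)
```

```text
[0.51634115 0.03690704 0.11012463] 0.296650986192432
```

View pics/w3.png

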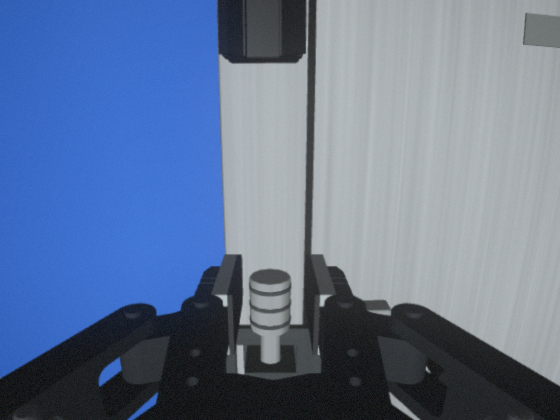

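The knob centre is at column 270 against a finger mid-line near 277, so I shift -2.6 mm in tool y and grip.

Call:
step_arm(
  translation=[
    [0,-0.026,0.01],
    [0,-0.026,0.01],
    [0,-0.026,0.01],
    [0,-0.026,0.01],
    [0,-0.026,0.01],
    [0,-0.026,0.01],
    [0,-0.026,0.01],
  ],
  rot=[
    [0,0,0],
    [0,0,0],
    [0,0,0],
    [0,0,0],
    [0,0,0],
    [0,0,0],
    [0,0,0],
  ],
  gripper=[0.4,0.4,1,1,1,1,1],
  squeeze=40,
)

```text
t: 7.32
tool_pos: [0.5132, 0.0373, 0.1075]
ee_rot: [0.0, 0.751, 0.66, 0.0]
force: [1.2, -0.3, 1.3]
opening: 0.167
finger_force: 38.9
```

Call:
step_arm(
  translation=[
    [0.1,0,0],
    [0.2,0,0],
    [0.3,0,0],
    [0.4,0,0],
    [0.5,0,0],
    [0.6,0,0],
    [0.6,0,0],
  ],
  rot=[
    [0,0,0],
    [0,0,0],
    [0,0,0],
    [0,0,0],
    [0,0,0],
    [0,0,0],
    [0,0,0],
  ],
  gripper=[1,1,1,1,1,1,1],
)

```text
t: 8.2
tool_pos: [0.5205, 0.0976, 0.1073]
ee_rot: [-0.0, 0.751, 0.661, -0.0]
force: [0.3, -0.1, 0.4]
opening: 0.165
finger_force: 38.7
```

Call:
step_arm(
  translation=[
    [0,0,-0.25],
    [0,0,-0.5],
    [0.4,0,-0.5],
    [0.83,-0.02,-0.5],
    [0.83,-0.02,-0.5],
    [0.83,-0.02,-0.5],
  ],
  rot=[
    [0,0,0],
    [0,0,0],
    [0,0,0],
    [0,0,0],
    [0,0,0],
    [0,0,0],
  ],
  gripper=[1,1,1,1,1,1],
)

```text
t: 8.95
tool_pos: [0.5291, 0.1789, 0.1571]
ee_rot: [0.0, 0.751, 0.66, -0.0]
force: [-0.4, -0.3, -1.1]
opening: 0.167
finger_force: 38.8
```

Run:
```python
from h import *
o=arm.get_obs(); print(o['tool_pos'],o['opening'])
w=imaging.grab_frame('wrist'); s=imaging.grab_frame('side'); e=imaging.grab_frame('scene')
for n in('side','scene','wrist'):
  for q in('pin','pin_rest'): print(n,q,[(np.round(x['bbox'],1).tolist(),round(x['confidence'],2)) for x in boxes_of(q,n)[:1]])
a=cv2.resize(s[170:270,250:370],None,fx=3.33,fy=4,interpolation=cv2.INTER_CUBIC)
b=cv2.resize(w[150:400,140:420],(400,400))
cv2.imwrite('pics/w4.png',np.hstack([a,b]))
```

```text
[0.52905579 0.1789316  0.1571078 ] 0.16667813743851947
side pin []
side pin_rest [([286.1, 219.9, 23.2, 17.6], 0.78)]
scene pin [([276.7, 158.1, 26.7, 8.1], 0.51)]
scene pin_rest [([281.1, 170.3, 18.9, 18.3], 0.65)]
wrist pin []
wrist pin_rest [([249.2, 272.9, 50.3, 80.4], 0.87)]
```

View pics/w4.png

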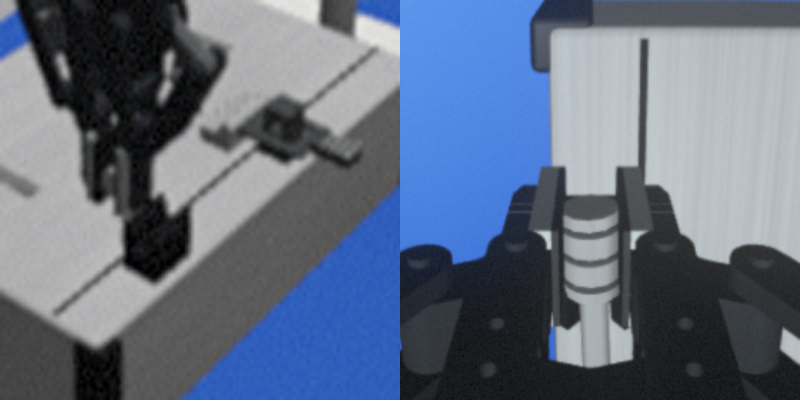

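Run:
```python
from h import *
L=lambda f:(lambda d:(d['K'],d['D'],d['T']))(np.load(f))
p=[.6127,.0145,-.1294]; c,s=np.cos(p[2]),np.sin(p[2]); R=np.array([[c,-s,0],[s,c,0],[0,0,1]])
tc=lambda P:((P-[p[0],p[1],0])@R*1e3).round(1)
# w3 camera: w2 extrinsic shifted by TCP motion
c1,c2=L('w1.npz'),L('w2.npz'); d=np.array([.5163411,.03690704,.11012463])-[.49691971,.02652752,.20870371]
T=c2[2].copy(); T[:3,3]-=T[:3,:3]@d; c3=(c2[0],c2[1],T)
im=[cv2.GaussianBlur(cv2.imread(f'pics/w{i}.png',0),(3,3),0) for i in(1,2,3)]
def edges(row,a,b): g=np.diff(row[a:b].astype(int)); return [(a+i+.5,int(v)) for i,v in enumerate(g) if abs(v)>7]
for r in (10,30,45): print('w3 rest',r,edges(im[2][r],210,320))
for r in (282,312,345): print('w3 knob',r,edges(im[2][r],240,310))
for r in (221,238): print('w1 knob',r,edges(im[0][r],300,345))
for r in (195,213): print('w2 knob',r,edges(im[1][r],280,320))
print('grip TCP',tc(np.array([.5132,.0373,.1075])),'now',tc(np.array([.52906,.17893,.1571])))
for n,cc,u,z in [('w1 notch',c1,(322.2,80),.099),('w2 notch',c2,(297.4,35),.099),('w3 knob',c3,(270,300),.105),('w1 knob',c1,(322,228),.105),('w2 knob',c2,(300,205),.105)]: print(n,tc(onz(ray('',u,cc),z)))
np.savez('w3.npz',K=c3[0],D=c3[1],T=T)
# case edge/seam direction in w1: world yaw of deck front edge (z=.085)
for r in (120,200): print('w1 front/seam',r,edges(im[0][r],280,355))
```

```text
w3 rest 10 [(215.5, -9), (216.5, -20), (217.5, -22), (218.5, -12), (241.5, 10), (242.5, 9), (246.5, 11), (281.5, -9), (304.5, 25), (305.5, 42), (306.5, 23), (307.5, -23), (308.5, -41), (309.5, -22), (314.5, 24), (315.5, 46), (316.5, 37), (317.5, 14)]
w3 rest 30 [(216.5, -13), (217.5, -25), (218.5, -19), (241.5, 9), (242.5, 12), (244.5, -8), (246.5, 11), (280.5, -8), (281.5, -10), (303.5, 8), (304.5, 31), (305.5, 44), (307.5, -38), (308.5, -36), (309.5, -10), (313.5, 10), (314.5, 29), (315.5, 42), (316.5, 32), (317.5, 10)]
w3 rest 45 [(216.5, -9), (217.5, -19), (218.5, -20), (219.5, -10), (242.5, 12), (244.5, -8), (246.5, 12), (247.5, 9), (281.5, -10), (303.5, 8), (304.5, 37), (305.5, 52), (307.5, -49), (308.5, -34), (313.5, 10), (314.5, 32), (315.5, 43), (316.5, 28)]
w3 knob 282 [(240.5, 17), (241.5, 46), (242.5, 49), (243.5, 19), (247.5, -20), (248.5, -28), (249.5, -9), (250.5, 10), (256.5, -10), (257.5, -11), (258.5, -8), (281.5, 8), (282.5, 9), (289.5, 8), (290.5, 27), (291.5, 23), (301.5, -11), (302.5, -34), (303.5, -45), (304.5, -26)]
w3 knob 312 [(240.5, 51), (241.5, 35), (242.
[... 1259 characters left out ...]
14), (289.5, 10), (307.5, -9), (308.5, -11), (309.5, -11), (311.5, 16), (312.5, 23), (313.5, 14), (316.5, -8), (317.5, -22), (318.5, -38)]
grip TCP [-101.6    9.8  107.5] now [-104.2  152.3  157.1]
w1 notch [-101.9  111.5   99. ]
w2 notch [-102.1  105.2   99. ]
w3 knob [-99.3   5.2 105. ]
w1 knob [-99.6   5.3 105. ]
w2 knob [-99.3   4.4 105. ]
w1 front/seam 120 [(290.5, -11), (293.5, 9), (294.5, 20), (295.5, 25), (296.5, 17), (339.5, -20), (340.5, -46), (341.5, -36), (343.5, 24), (344.5, 44), (345.5, 34), (346.5, 10)]
w1 front/seam 200 [(289.5, -8), (293.5, 16), (294.5, 27), (295.5, 20), (296.5, 8), (336.5, -21), (337.5, -35), (338.5, -32), (340.5, 24), (341.5, 41), (342.5, 29), (343.5, 11)]
```

Run:
```python
from h import *
L=lambda f:(lambda d:(d['K'],d['D'],d['T']))(np.load(f))
from scipy.ndimage import gaussian_filter1d as g1
p=[.6127,.0145,-.1294]; c,s=np.cos(p[2]),np.sin(p[2]); R=np.array([[c,-s,0],[s,c,0],[0,0,1]])
tc=lambda P:((P-[p[0],p[1],0])@R*1e3)
def fit(i,rows,ext,z,name):
    C=L(f'w{i}.npz'); im=cv2.imread(f'pics/w{i}.png',0).astype(float); Q=[]
    for r in rows:
        u=ext(im[r]); 
        if u is not None: Q.append(tc(onz(ray('',(u,r),C),z)))
    Q=np.array(Q); k=np.polyfit(Q[:,1],Q[:,0],1); res=np.std(Q[:,0]-np.polyval(k,Q[:,1]))
    print(name,'w%d'%i,'dx/dy %.4f'%k[0],'x at mid %.2f y %.1f'%(Q[:,0].mean(),Q[:,1].mean()),'res %.2f'%res,'x at y=-30: %.2f, y=110: %.2f'%(np.polyval(k,-30),np.polyval(k,110)))
def dark(a,b): # centroid of dark line
    def f(row): w=np.clip(130-row[a:b],0,None); return (w*np.arange(a,b)).sum()/w.sum() if w.sum()>30 else None
    return f
def edge(a,b,sgn):
    def f(row): d=sgn*np.diff(g1(row[a-3:b+3],1))[3:-3]; w=np.clip(d,0,None)**2; return (w*(np.arange(a,a+len(d))+.5)).sum()/w.sum()
    return f
fit(1,range(115,205),dark(333,348),.085,'seam'); fit(2,range(65,180),dark(318,332),.085,'seam'); fit(3,range(80,240),dark(302,318),.085,'seam')
fit(1,range(115,205),edge(289,300,1),.085,'front'); fit(2,range(70,180),edge(265,275,1),.085,'front')
def mid(a1,b1,s1,a2,b2,s2): return lambda row:(edge(a1,b1,s1)(row)+edge(a2,b2,s2)(row))/2
fit(1,range(58,102),mid(311,320,1,325,334,-1),.099,'notch'); fit(2,range(5,52),mid(284,292,1,302,312,-1),.099,'notch'); fit(3,range(5,50),mid(239,250,1,277,286,-1),.099,'notch')
fit(1,range(219,240),mid(306,314,-1,329,336,1),.105,'knob'); fit(2,range(193,218),mid(283,290,-1,309,315.__int__(),1),.105,'knob'); fit(3,range(280,322),mid(245,252,-1,288,294,1),.105,'knob')
fit(1,range(298,306),mid(312,319,1,321,329,-1),.105,'shankend'); fit(2,range(285,298),mid(290,297,1,300,308,-1),.105,'shankend')
```

```text
File "<stdin>", line 23
    fit(1,range(219,240),mid(306,314,-1,329,336,1),.105,'knob'); fit(2,range(193,218),mid(283,290,-1,309,315.__int__(),1),.105,'knob'); fit(3,range(280,322),mid(245,252,-1,288,294,1),.105,'knob')
                                                                                                            ^
SyntaxError: invalid decimal literal
```

Run:
```python
from h import *
L=lambda f:(lambda d:(d['K'],d['D'],d['T']))(np.load(f))
from scipy.ndimage import gaussian_filter1d as g1
p=[.6127,.0145,-.1294]; c,s=np.cos(p[2]),np.sin(p[2]); R=np.array([[c,-s,0],[s,c,0],[0,0,1]])
tc=lambda P:((P-[p[0],p[1],0])@R*1e3)
def fit(i,rows,ext,z,name):
    C=L(f'w{i}.npz'); im=cv2.imread(f'pics/w{i}.png',0).astype(float); Q=[]
    for r in rows:
        u=ext(im[r]); 
        if u is not None: Q.append(tc(onz(ray('',(u,r),C),z)))
    Q=np.array(Q); k=np.polyfit(Q[:,1],Q[:,0],1); res=np.std(Q[:,0]-np.polyval(k,Q[:,1]))
    print(name,'w%d'%i,'dx/dy %.4f'%k[0],'x at mid %.2f y %.1f'%(Q[:,0].mean(),Q[:,1].mean()),'res %.2f'%res,'x at y=-30: %.2f, y=110: %.2f'%(np.polyval(k,-30),np.polyval(k,110)))
def dark(a,b):
    def f(row): w=np.clip(130-row[a:b],0,None); return (w*np.arange(a,b)).sum()/w.sum() if w.sum()>30 else None
    return f
def edge(a,b,sgn):
    def f(row): d=sgn*np.diff(g1(row[a-3:b+3],1))[3:-3]; w=np.clip(d,0,None)**2; return (w*(np.arange(a,a+len(d))+.5)).sum()/w.sum()
    return f
fit(1,range(115,205),dark(333,348),.085,'seam'); fit(2,range(65,180),dark(318,332),.085,'seam'); fit(3,range(80,240),dark(302,318),.085,'seam')
fit(1,range(115,205),edge(289,300,1),.085,'front'); fit(2,range(70,180),edge(265,275,1),.085,'front')
def mid(a1,b1,s1,a2,b2,s2): return lambda row:(edge(a1,b1,s1)(row)+edge(a2,b2,s2)(row))/2
fit(1,range(58,102),mid(311,320,1,325,334,-1),.099,'notch'); fit(2,range(5,52),mid(284,292,1,302,312,-1),.099,'notch'); fit(3,range(5,50),mid(239,250,1,277,286,-1),.099,'notch')
fit(1,range(219,240),mid(306,314,-1,329,336,1),.105,'knob'); fit(2,range(193,218),mid(283,290,-1,309,315,1),.105,'knob'); fit(3,range(280,322),mid(245,252,-1,288,294,1),.105,'knob')
fit(1,range(298,306),mid(312,319,1,321,329,-1),.105,'shankend'); fit(2,range(285,298),mid(290,297,1,300,308,-1),.105,'shankend')
```

```text
seam w1 dx/dy -0.0044 x at mid -83.84 y 53.6 res 0.05 x at y=-30: -83.48, y=110: -84.09
seam w2 dx/dy -0.0045 x at mid -83.67 y 54.2 res 0.03 x at y=-30: -83.29, y=110: -83.92
seam w3 dx/dy -0.0029 x at mid -83.75 y 55.9 res 0.03 x at y=-30: -83.50, y=110: -83.91
front w1 dx/dy -0.0033 x at mid -119.33 y 53.5 res 0.04 x at y=-30: -119.05, y=110: -119.52
front w2 dx/dy -0.0055 x at mid -118.71 y 52.5 res 0.03 x at y=-30: -118.25, y=110: -119.02
notch w1 dx/dy -0.0077 x at mid -101.97 y 111.8 res 0.07 x at y=-30: -100.87, y=110: -101.95
notch w2 dx/dy -0.0072 x at mid -101.95 y 109.1 res 0.09 x at y=-30: -100.95, y=110: -101.96
notch w3 dx/dy -0.0031 x at mid -101.73 y 103.3 res 0.07 x at y=-30: -101.31, y=110: -101.75
knob w1 dx/dy 0.0004 x at mid -99.91 y 4.5 res 0.08 x at y=-30: -99.92, y=110: -99.86
knob w2 dx/dy -0.0058 x at mid -99.55 y 4.3 res 0.02 x at y=-30: -99.35, y=110: -100.17
knob w3 dx/dy -0.0009 x at mid -99.46 y 4.9 res 0.02 x at y=-30: -99.43, y=110: -99.56
shankend w1 dx/dy -0.0195 x at mid -99.34 y -56.2 res 0.02 x at y=-30: -99.85, y=110: -102.57
shankend w2 dx/dy -0.0041 x at mid -99.23 y -55.2 res 0.04 x at y=-30: -99.33, y=110: -99.91
```

Call:
step_arm(
  translation=[
    [0,0.003,0.1],
    [0,0.003,0.2],
    [0,0.003,0.3],
    [0,0.003,0.38],
    [0,0.003,0.44],
    [0,0.003,0.48],
    [0,0.003,0.506],
    [0,0.003,0.506],
  ],
  rot=[
    [0,0,0],
    [0,0,0],
    [0,0,0],
    [0,0,0],
    [0,0,0],
    [0,0,0],
    [0,0,0],
    [0,0,0],
  ],
  gripper=[1,1,1,1,1,1,1,1],
)

```text
t: 10.4
tool_pos: [0.5296, 0.1795, 0.1068]
ee_rot: [0.0, 0.751, 0.66, 0.0]
force: [-0.9, 0.3, -0.0]
opening: 0.165
finger_force: 38.8
```

Run:
```python
from h import *
o=arm.get_obs(); print(o['tool_pos'],o['force'],o['ft_torque'])
s=imaging.grab_frame('side'); e=imaging.grab_frame('scene')
a=cv2.resize(s[180:260,260:360],(500,400),interpolation=cv2.INTER_CUBIC); b=cv2.resize(e[150:200,260:320],(300,400),interpolation=cv2.INTER_CUBIC)
cv2.imwrite('pics/w5.png',np.hstack([a,b]))
```

```text
[0.52959939 0.17947911 0.10681038] [-0.92987825  0.26115553 -0.03163059] [0.01199637 0.02889855 0.04788121]
```

View pics/w5.png

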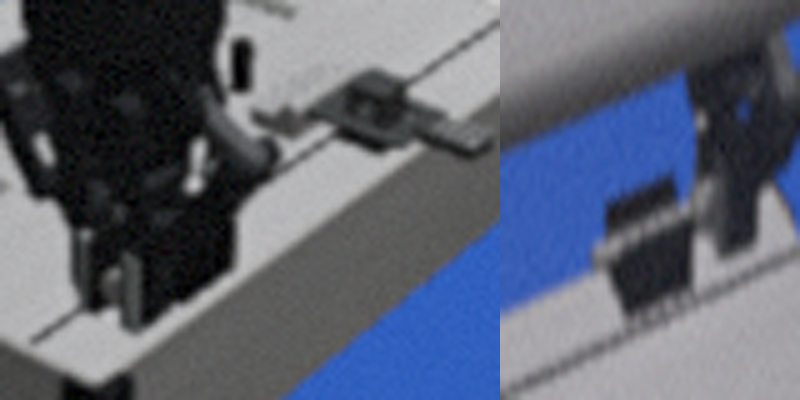

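The pin lies between the notch walls and no force shows. I lower it slightly and release.

Call:
step_arm(
  translation=[
    [0,0,0.006],
    [0,0,0.006],
    [0,0,0.006],
    [0,0,0.006],
    [0,0,0.006],
    [0,0,0.006],
  ],
  rot=[
    [0,0,0],
    [0,0,0],
    [0,0,0],
    [0,0,0],
    [0,0,0],
    [0,0,0],
  ],
  gripper=[1,1,0.6,0.4,0.4,0.4],
)

```text
t: 11.25
tool_pos: [0.5294, 0.1794, 0.1061]
ee_rot: [-0.0, 0.751, 0.66, -0.0]
force: [-0.2, 0.6, 0.7]
opening: 0.302
finger_force: 0.0
```

Call:
step_arm(
  translation=[
    [0,0,-0.2],
    [0,0,-0.5],
    [0,0,-0.9],
    [0.4,-0.2,-0.9],
    [0.4,-0.2,-0.9],
  ],
  rot=[
    [0,0,0],
    [0,0,0],
    [0,0,0],
    [0,0,0],
    [0,0,0],
  ],
  gripper=[0.4,0.4,0.2,0.2,0.2],
)

```text
t: 11.88
tool_pos: [0.5141, 0.2236, 0.1966]
ee_rot: [-0.0, 0.75, 0.661, 0.0]
force: [0.3, 0.3, -1.0]
opening: 0.396
finger_force: 0.0
```

Run:
```python
from h import *
o=arm.get_obs(); print(o['tool_pos'],o['q'].round(2))
s=imaging.grab_frame('side'); e=imaging.grab_frame('scene'); c=cam('wrist'); w=imaging.grab_frame('wrist'); np.savez('w6c.npz',K=c[0],D=c[1],T=c[2]); cv2.imwrite('pics/w6w.png',w)
a=cv2.resize(s[180:260,260:360],(250,200),interpolation=cv2.INTER_CUBIC); b=cv2.resize(e[150:200,260:320],(250,200),interpolation=cv2.INTER_CUBIC)
cv2.imwrite('pics/w6.png',np.hstack([np.vstack([a,b]),cv2.resize(w,(533,400))]))
```

```text
[0.51406818 0.22355067 0.19661342] [0.19 0.16 1.69 0.   1.28 0.32]
```

View pics/w6.png

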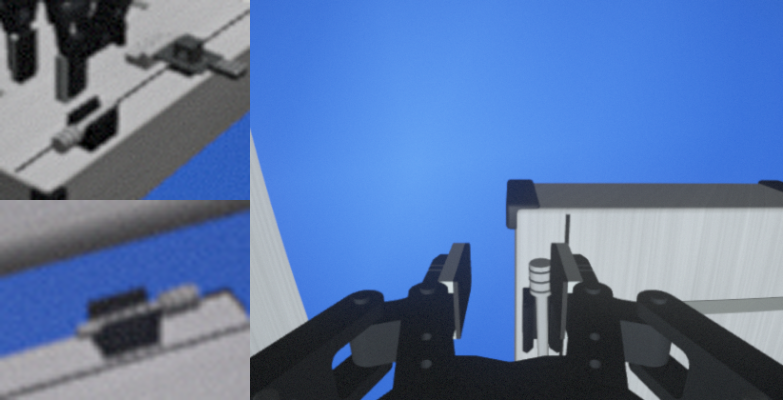

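The pin lies in the notch with its knob outside on the +y side. Now I move over to the hasp side.

Call:
step_arm(
  translation=[
    [-0.5,-0.4,0],
    [-0.8,-0.6,0],
    [-0.8,-0.6,0],
  ],
  rot=[
    [0,0,0],
    [0,0,0],
    [0,0,0],
  ],
  gripper=[0.2,0.2,0.2],
)

```text
t: 12.4
tool_pos: [0.4437, 0.1481, 0.1953]
ee_rot: [-0.0, 0.752, 0.659, -0.001]
force: [0.7, -0.5, 0.1]
opening: 0.4
finger_force: 0.0
```

Run:
```python
from h import *
c=cam('wrist'); w=imaging.grab_frame('wrist'); np.savez('w7c.npz',K=c[0],D=c[1],T=c[2]); cv2.imwrite('pics/w7.png',w)
for q in('pin','pin_rest'): print(q,[(np.round(x['bbox'],1).tolist(),round(x['confidence'],2)) for x in boxes_of(q,'wrist')[:2]])
p=[.6127,.0145,-.133]; t=case_T(p)
print(proj('',t(np.array([[-102,112+46,103],[-102,112+24,103],[-102,82,103],[-102,129,113],[-102,93,113]])/1e3),c).round(1).tolist())
```

```text
pin [([394.4, 142.7, 30.9, 122.4], 0.95)]
pin_rest [([377.3, 185.4, 63.7, 69.9], 0.66), ([392.6, 379.9, 29.1, 39.0], 0.54)]
[[417.2, 142.3], [413.7, 179.8], [404.9, 264.2], [418.7, 195.2], [412.3, 254.0]]
```

Call:
step_arm(
  translation=[
    [-0.5,0,0],
    [-0.75,0,0],
    [-0.75,0,0],
    [-0.75,0,0],
    [-0.75,0,0],
  ],
  rot=[
    [0,0,-0.15],
    [0,0,-0.3],
    [0,0,-0.45],
    [0,0,-0.6],
    [0,0,-0.75],
  ],
  gripper=[0.2,0.2,0.2,0.2,0.2],
)

```text
t: 13.18
tool_pos: [0.4364, 0.0759, 0.1964]
ee_rot: [0.0, 0.439, 0.899, 0.0]
force: [-0.1, 0.5, -0.3]
opening: 0.397
finger_force: 0.0
```

Call:
step_arm(
  translation=[
    [0,0,0],
    [0,0,0],
    [0,0,0],
    [0,0,0],
    [0,0,0],
  ],
  rot=[
    [0,0,-0.15],
    [0,0,-0.3],
    [0,0,-0.45],
    [0,0,-0.6],
    [0,0,-0.75],
  ],
  gripper=[0.2,0.2,0.2,0.2,0.2],
)

```text
t: 13.8
tool_pos: [0.4364, 0.076, 0.1963]
ee_rot: [0.0, 0.061, 0.998, 0.0]
force: [-0.8, 0.5, -0.1]
opening: 0.401
finger_force: 0.0
```

Call:
step_arm(
  translation=[
    [0,-0.5,0],
    [0,-0.68,0],
    [0,-0.68,0],
    [0,-0.68,0],
    [0,-0.68,0],
    [0,-0.68,0],
  ],
  rot=[
    [0,-0.15,0],
    [0,-0.3,0],
    [0,-0.45,0],
    [0,-0.6,0],
    [0,-0.75,0],
    [0,-0.75,0],
  ],
  gripper=[0.2,0.2,0.2,0.2,0.2,0.2],
)

```text
t: 14.55
tool_pos: [0.4255, 0.0092, 0.191]
ee_rot: [0.378, 0.06, 0.924, -0.023]
force: [0.2, 0.8, 0.5]
opening: 0.397
finger_force: 0.0
```

Run:
```python
from h import *
from scipy.spatial.transform import Rotation as Ro
o=arm.get_obs(); print(o['tool_pos'],o['q'].round(2)); Rm=Ro.from_quat(o['ee_rot'],scalar_first=True).as_matrix(); print(Rm.round(3))
w=imaging.grab_frame('wrist'); cv2.imwrite('pics/w8w.png',w); s=imaging.grab_frame('side')
c=cam('wrist'); p=[.6127,.0145,-.133]; t=case_T(p)
print('tab end corners pred',proj('',t(np.array([[-154.5,-21,105],[-154.5,-39,105],[-122,-30,105]])/1e3),c).round(1).tolist())
print([x['bbox'] for x in boxes_of('hasp_tip','wrist')[:1]])
cv2.imwrite('pics/w8.png',np.hstack([cv2.resize(w,(400,300)),cv2.resize(s[100:310,170:400],(329,300))]))
```

```text
[0.42548753 0.00921395 0.19100275] [-0.4  -0.94  2.67  0.31  0.68 -2.01]
[[-0.707  0.128  0.695]
 [ 0.093  0.992 -0.088]
 [-0.701  0.002 -0.713]]
tab end corners pred [[290.6, 145.6], [258.0, 145.4], [273.9, 178.8]]
[[239.0, 149.4, 62.5, 73.2]]
```

View pics/w8.png

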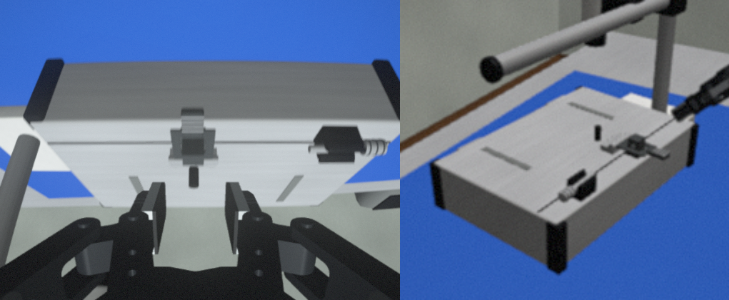

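The wrist view shows the tab centred at about (193,112) in the small picture, with the rest and pin on the right. The arm is at its curl limit, so I reduce the tilt to 30 degrees and close slightly.

Call:
step_arm(
  translation=[
    [0,0,0],
    [0,0,0],
    [0,0,0],
  ],
  rot=[
    [0,0.12,0],
    [0,0.25,0],
    [0,0.25,0],
  ],
  gripper=[0.2,0.2,0.2],
)

```text
t: 15.08
tool_pos: [0.4306, 0.0077, 0.1999]
ee_rot: [0.26, 0.061, 0.963, -0.017]
force: [-0.4, -0.0, -0.1]
opening: 0.4
finger_force: 0.0
```

```bash
cat >> h.py <<'E'
from scipy.spatial.transform import Rotation as Ro
PSI=-.133
def tcp_case():
    o=arm.get_obs(); c,s=np.cos(PSI),np.sin(PSI); R=np.array([[c,-s,0],[s,c,0],[0,0,1]])
    Rm=R.T@Ro.from_quat(o['ee_rot'],scalar_first=True).as_matrix()
    return R.T@(o['tool_pos']-[.6127,.0145,0])*1e3,Rm,o
E
python3 - <<'E'
from h import *
P,Rm,o=tcp_case(); print(P.round(1),o['q'].round(2)); print(Rm.round(3))
for g in [(-148.5,-30,101)]:
    d=np.array(g)-P; print('grasp tool shift /100',(Rm.T@d/100).round(3))
E
```

```text
[-179.6  -30.9  199.9] [-0.34 -0.66  2.44  0.14  0.85 -1.85]
[[-0.864 -0.006  0.504]
 [-0.006  1.     0.002]
 [-0.504 -0.001 -0.864]]
grasp tool shift /100 [0.229 0.008 1.011]
```

Call:
step_arm(
  translation=[
    [0.229,-0.01,0.2],
    [0.229,-0.01,0.4],
    [0.229,-0.01,0.6],
    [0.229,-0.01,0.6],
  ],
  rot=[
    [0,0,0],
    [0,0,0],
    [0,0,0],
    [0,0,0],
  ],
  gripper=[0.2,0.2,0.2,0.2],
)

```text
t: 15.58
tool_pos: [0.437, 0.0063, 0.1321]
ee_rot: [0.258, 0.062, 0.964, -0.016]
force: [0.3, -0.1, 0.1]
opening: 0.402
finger_force: 0.0
```

Run:
```python
from h import *
P,Rm,o=tcp_case(); print(P.round(1),o['q'].round(2))
w=imaging.grab_frame('wrist'); cv2.imwrite('pics/w9.png',w); c=cam('wrist')
r=trace('hasp_tip','wrist')[:1]
for x in r:
    m=x['pixels']; print(x['bbox'],x['confidence'])
    for row in range(int(x['bbox'][1]),int(x['bbox'][1]+x['bbox'][3]),8): 
        k=np.where(m[row])[0]; print(row,k.min() if len(k) else 0,k.max() if len(k) else 0,end=' | ')
# projected TCP-plane symmetric reference: where tool axis points project
for d in (0,20,40): print('\naxis',d,proj('',o['tool_pos']+d/1e3*Ro.from_quat(o['ee_rot'],scalar_first=True).as_matrix()[:,2],c).round(1))
print('grasp tool shift /100',(Rm.T@(np.array((-148.5,-32,101))-P)/100).round(3))
g=cv2.cvtColor(w,cv2.COLOR_BGR2GRAY); print(g[300,200:360:3].tolist())
```

```text
[-173.   -31.4  132.1] [-0.33 -0.5   2.49  0.17  0.65 -1.89]
[234.6, 250.8, 74.5, 86.8] 0.95
250 0 0 | 258 254 291 | 266 253 291 | 274 254 291 | 282 254 291 | 290 235 310 | 298 236 309 | 306 236 309 | 314 238 307 | 322 239 306 | 330 240 305 | 
axis 0 [[272.9 293.5]]

axis 20 [[272.9 270.8]]

axis 40 [[273.  252.9]]
grasp tool shift /100 [-0.057 -0.007  0.392]
[50, 48, 141, 245, 244, 97, 65, 44, 45, 47, 47, 222, 113, 106, 107, 107, 106, 107, 106, 106, 101, 104, 103, 106, 108, 105, 106, 102, 105, 104, 106, 106, 107, 108, 107, 107, 110, 225, 186, 53, 55, 49, 51, 88, 96, 243, 243, 88, 54, 55, 51, 52, 53, 52]
```

View pics/w9.png

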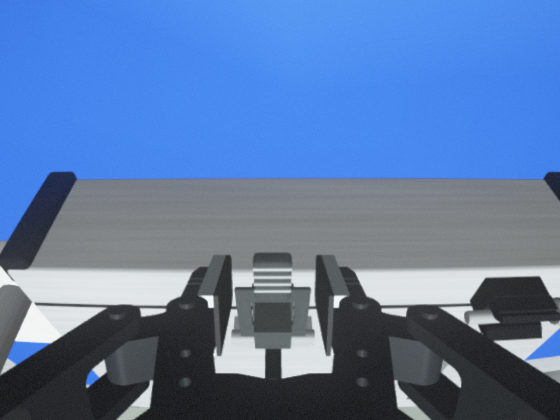

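The tab is centred at column 272.5, and the tool axis is at 273, so the jaws are aligned. Going to grasp.

Call:
step_arm(
  translation=[
    [-0.05,0,0.2],
    [-0.05,0,0.39],
    [-0.05,0,0.39],
    [-0.05,0,0.39],
    [-0.05,0,0.39],
    [-0.05,0,0.39],
    [-0.05,0,0.39],
  ],
  rot=[
    [0,0,0],
    [0,0,0],
    [0,0,0],
    [0,0,0],
    [0,0,0],
    [0,0,0],
    [0,0,0],
  ],
  gripper=[0.2,0.2,0.2,1,1,1,1],
  squeeze=30,
)

```text
t: 16.55
tool_pos: [0.4614, 0.0027, 0.1024]
ee_rot: [0.259, 0.062, 0.964, -0.017]
force: [-8.3, -1.2, 7.7]
opening: 0.201
finger_force: 31.3
```

Run:
```python
from h import *
P,Rm,o=tcp_case(); print(P.round(1),o['q'].round(2),o['force'],o['opening'],o['finger_force'],Rm[:,2].round(3))
H=np.array([-68.5,P[1],98.5]); r=P-H; rad=np.hypot(r[0],r[2]); a0=np.arctan2(r[2],-r[0]); print('radius',rad,a0)
for th in np.radians([10,20,30,40,50,60,70,80,90]):
    Q=H+rad*np.array([-np.cos(a0+th),0,np.sin(a0+th)]); print(np.degrees(th).round(),(Rm.T@(Q-P)/100).round(3))
```

```text
[-148.4  -31.7  102.4] [-0.32 -0.32  2.44  0.19  0.51 -1.9 ] [-8.30845245 -1.18079997  7.72353303] 0.20089443389026876 31.25848889350891 [ 0.501  0.002 -0.865]
radius 79.97028857150713 0.04919508665993269
10.0 [-0.086 -0.    -0.11 ]
20.0 [-0.189 -0.001 -0.203]
30.0 [-0.307 -0.001 -0.278]
40.0 [-0.436 -0.001 -0.33 ]
50.0 [-0.573 -0.002 -0.359]
60.0 [-0.712 -0.003 -0.364]
70.0 [-0.85  -0.003 -0.345]
80.0 [-0.983 -0.004 -0.302]
90.0 [-1.106 -0.005 -0.237]
```

Call:
step_arm(
  translation=[
    [-0.04,0,-0.056],
    [-0.086,0,-0.11],
    [-0.136,0,-0.158],
    [-0.189,0,-0.203],
    [-0.247,0,-0.242],
    [-0.307,0,-0.278],
    [-0.37,0,-0.306],
    [-0.436,0,-0.33],
  ],
  rot=[
    [0,0,0],
    [0,0,0],
    [0,0,0],
    [0,0,0],
    [0,0,0],
    [0,0,0],
    [0,0,0],
    [0,0,0],
  ],
  gripper=[1,1,1,1,1,1,1,1],
)

```text
t: 17.55
tool_pos: [0.4813, 0.0003, 0.1509]
ee_rot: [0.256, 0.062, 0.964, -0.017]
force: [-3.7, -5.5, -4.2]
opening: 0.204
finger_force: 30.0
```

```bash
cat > nx.py <<'E'
from h import *
import sys
def go(H=(-68.5,98.5),tilt=None,rad=None):
    P,Rm,o=tcp_case(); print(P.round(1),o['q'].round(2),o['force'].round(1),o['finger_force'],'tilt',np.degrees(np.arctan2(Rm[0,2],-Rm[2,2])).round(1))
    r=np.array([P[0]-H[0],P[2]-H[1]]); rd=rad or np.hypot(*r); a0=np.arctan2(r[1],-r[0]); print('radius',np.hypot(*r).round(1),'angle',np.degrees(a0).round(1))
    for th in range(int(np.degrees(a0)//5*5+5),165,5):
        t=np.radians(th); Q=np.array([H[0]-rd*np.cos(t),P[1],H[1]+rd*np.sin(t)]); s=Rm.T@(Q-P)/100
        if abs(s).max()<1: print(th,s.round(3).tolist(),end='; ')
go()
E
python3 nx.py
python3 - <<'E'
from h import *
e=imaging.grab_frame('scene'); print([x['bbox'] for x in boxes_of('hasp_tip','scene')[:2]])
s=imaging.grab_frame('side'); print([x['bbox'] for x in boxes_of('hasp_tip','side')[:2]])
E
```

```text
[-128.4  -31.5  150.9] [-0.31 -0.36  2.35  0.15  0.64 -1.84] [-3.7 -5.5 -4.2] 29.973747432231903 tilt 29.8
radius 79.5 angle 41.2
45 [-0.051, -0.0, -0.016]; 50 [-0.119, -0.0, -0.031]; 55 [-0.187, -0.001, -0.04]; 60 [-0.257, -0.001, -0.044]; 65 [-0.326, -0.001, -0.041]; 70 [-0.395, -0.002, -0.032]; 75 [-0.463, -0.002, -0.017]; 80 [-0.529, -0.002, 0.003]; 85 [-0.593, -0.003, 0.03]; 90 [-0.655, -0.003, 0.061]; 95 [-0.713, -0.003, 0.099]; 100 [-0.769, -0.004, 0.141]; 105 [-0.82, -0.004, 0.187]; 110 [-0.867, -0.004, 0.238]; 115 [-0.91, -0.005, 0.293]; 120 [-0.947, -0.005, 0.351]; 125 [-0.979, -0.005, 0.413]; []
[[324.3, 191.0, 17.2, 6.4]]
```

Call:
step_arm(
  translation=[
    [-0.085,0,-0.024],
    [-0.153,0,-0.036],
    [-0.222,0,-0.043],
    [-0.291,0,-0.043],
    [-0.36,0,-0.037],
    [-0.43,0,-0.025],
    [-0.496,0,-0.007],
    [-0.529,0,0.003],
  ],
  rot=[
    [0,0,0],
    [0,-0.03,0],
    [0,-0.06,0],
    [0,-0.09,0],
    [0,-0.12,0],
    [0,-0.15,0],
    [0,-0.18,0],
    [0,-0.2,0],
  ],
  gripper=[1,1,1,1,1,1,1,1],
)

```text
t: 18.75
tool_pos: [0.5284, -0.0057, 0.1786]
ee_rot: [0.359, 0.06, 0.931, -0.023]
force: [-3.8, -3.7, 2.6]
opening: 0.197
finger_force: 29.1
```

```bash
python3 nx.py
```

```text
[-80.9 -31.2 178.6] [-0.31 -0.35  2.37  0.3   0.41 -1.98] [-3.8 -3.7  2.6] 29.118525981903076 tilt 42.1
radius 81.1 angle 81.2
85 [-0.044, -0.0, 0.031]; 90 [-0.098, -0.001, 0.076]; 95 [-0.149, -0.001, 0.126]; 100 [-0.195, -0.001, 0.18]; 105 [-0.235, -0.001, 0.237]; 110 [-0.271, -0.002, 0.298]; 115 [-0.302, -0.002, 0.362]; 120 [-0.326, -0.002, 0.429]; 125 [-0.345, -0.003, 0.497]; 130 [-0.358, -0.003, 0.566]; 135 [-0.364, -0.003, 0.637]; 140 [-0.365, -0.003, 0.707]; 145 [-0.359, -0.003, 0.778]; 150 [-0.347, -0.004, 0.848]; 155 [-0.329, -0.004, 0.916]; 160 [-0.306, -0.004, 0.983];
```

Call:
step_arm(
  translation=[
    [-0.044,0,0.031],
    [-0.098,0,0.076],
    [-0.149,0,0.126],
    [-0.195,0,0.18],
    [-0.235,0,0.237],
    [-0.271,0,0.298],
    [-0.302,0,0.362],
    [-0.326,0,0.429],
  ],
  rot=[
    [0,0,0],
    [0,0,0],
    [0,0,0],
    [0,-0.02,0],
    [0,-0.04,0],
    [0,-0.06,0],
    [0,-0.08,0],
    [0,-0.1,0],
  ],
  gripper=[1,1,1,1,1,1,1,1],
)

```text
t: 19.75
tool_pos: [0.5826, -0.0129, 0.1704]
ee_rot: [0.409, 0.059, 0.91, -0.027]
force: [1.0, 5.7, 9.4]
opening: 0.194
finger_force: 33.3
```

```bash
python3 nx.py
```

```text
[-26.2 -31.2 170.4] [-0.29 -0.17  2.3   0.61  0.21 -2.28] [1.  5.7 9.4] 33.32266330718994 tilt 48.4
radius 83.4 angle 120.5
125 [-0.01, -0.0, 0.065]; 130 [-0.015, -0.0, 0.138]; 135 [-0.014, -0.0, 0.21]; 140 [-0.007, -0.001, 0.283]; 145 [0.007, -0.001, 0.354]; 150 [0.027, -0.001, 0.424]; 155 [0.053, -0.001, 0.492]; 160 [0.084, -0.001, 0.558];
```

Call:
step_arm(
  translation=[
    [-0.003,0,0.033],
    [-0.008,0,0.075],
    [-0.008,0,0.11],
    [-0.008,0,0.145],
    [-0.006,0,0.18],
    [-0.004,0,0.215],
    [0.0,0,0.25],
    [0.005,0,0.28],
  ],
  rot=[
    [0,0.02,0],
    [0,0.04,0],
    [0,0.06,0],
    [0,0.08,0],
    [0,0.1,0],
    [0,0.12,0],
    [0,0.12,0],
    [0,0.12,0],
  ],
  gripper=[1,1,1,1,1,1,1,1],
)

```text
t: 20.75
tool_pos: [0.6039, -0.0155, 0.1522]
ee_rot: [0.352, 0.06, 0.934, -0.023]
force: [4.7, 1.6, 6.7]
opening: 0.198
finger_force: 36.7
```

```bash
python3 nx.py
```

```text
[ -4.7 -30.9 152.2] [-0.27 -0.05  2.17  0.31  0.31 -1.97] [4.7 1.6 6.7] 36.6868257522583 tilt 41.3
radius 83.4 angle 139.9
140 [0.0, -0.0, 0.001]; 145 [0.005, -0.0, 0.074]; 150 [0.016, -0.0, 0.146]; 155 [0.033, -0.0, 0.217]; 160 [0.057, -0.0, 0.285];
```

Call:
step_arm(
  translation=[
    [0.002,0,0.037],
    [0.006,0,0.074],
    [0.012,0,0.11],
    [0.018,0,0.146],
    [0.026,0,0.18],
    [0.034,0,0.215],
    [0.042,0,0.235],
    [0.042,0,0.235],
  ],
  rot=[
    [0,0,0],
    [0,0,0],
    [0,0,0],
    [0,0,0],
    [0,0,0],
    [0,0,0],
    [0,0,0],
    [0,0,0],
  ],
  gripper=[1,1,1,1,1,1,1,1],
)

```text
t: 21.75
tool_pos: [0.6161, -0.0171, 0.1316]
ee_rot: [0.352, 0.06, 0.934, -0.023]
force: [6.1, 2.1, 5.6]
opening: 0.199
finger_force: 43.1
```

```bash
python3 nx.py
python3 - <<'E'
from h import *
for n in('side','scene','wrist'):
    w=imaging.grab_frame(n); print(n,[np.round(x['bbox']).tolist() for x in boxes_of('hasp_tip',n)[:2]])
E
```

```text
[  7.5 -30.8 131.6] [-0.27  0.03  2.15  0.35  0.26 -2.02] [6.1 2.1 5.6] 43.08657646179199 tilt 41.3
radius 82.9 angle 156.5
160 [0.017, -0.0, 0.048]; side [[299.0, 176.0, 30.0, 22.0]]
scene []
wrist [[195.0, 72.0, 156.0, 253.0]]
```

Call:
step_arm(
  translation=[
    [0.007,0,0.02],
    [0.012,0,0.036],
    [0.012,0,0.036],
    [0.012,0,0.036],
    [0.012,0,0.036],
    [0.012,0,0.036],
  ],
  rot=[
    [0,0,0],
    [0,0,0],
    [0,0,0],
    [0,0,0],
    [0,0,0],
    [0,0,0],
  ],
  gripper=[1,1,1,0.2,0.2,0.2],
)

```text
t: 22.8
tool_pos: [0.6135, -0.0166, 0.1236]
ee_rot: [0.347, 0.06, 0.936, -0.022]
force: [-0.2, -0.2, -0.7]
opening: 0.399
finger_force: 0.0
```

Call:
step_arm(
  translation=[
    [0,0,-0.3],
    [0,0,-0.6],
    [0,0,-0.9],
    [0,0,-0.9],
    [0,0,-0.9],
  ],
  rot=[
    [0,0,0],
    [0,0,0],
    [0,0,0],
    [0,0,0],
    [0,0,0],
  ],
  gripper=[0.2,0.2,0.2,0.2,0.2],
)

```text
t: 23.42
tool_pos: [0.5557, -0.0093, 0.1918]
ee_rot: [0.347, 0.06, 0.936, -0.022]
force: [-0.7, -0.0, -0.4]
opening: 0.4
finger_force: 0.0
```

```bash
python3 nx.py
python3 - <<'E'
from h import *
p=[.6127,.0145,-.133]; t=case_T(p)
for n in('side','scene'):
    w=imaging.grab_frame(n); cv2.imwrite(f'pics/end_{n}.png',w)
    for q in('hasp_tip','pin','pin_rest','jar','lens_cell'): print(n,q,[np.round(x['bbox']).tolist() for x in boxes_of(q,n)[:2]])
    for a in (2.4,2.7): 
        H=np.array([-66.5,-30,98.5]); pt=[H+[-r*np.cos(a)-o*np.sin(a)*-1*1,dy,r*np.sin(a)-o*np.cos(a)*-1] for r,o,dy in((88,0,-9),(88,0,9),(56,0,-9),(56,0,9))]
        print(a,proj(n,t(np.array(pt)/1e3)).round().tolist())
E
```

```text
[-53.3 -31.1 191.8] [-0.29 -0.27  2.27  0.24  0.45 -1.91] [-0.7 -0.  -0.4] 0.0 tilt 40.7
radius 94.5 angle 99.2
100 [-0.008, -0.0, 0.01]; 105 [-0.057, -0.0, 0.076]; 110 [-0.101, -0.001, 0.146]; 115 [-0.138, -0.001, 0.22]; 120 [-0.169, -0.001, 0.296]; 125 [-0.192, -0.002, 0.375]; 130 [-0.209, -0.002, 0.456]; 135 [-0.219, -0.002, 0.538]; 140 [-0.222, -0.003, 0.62]; 145 [-0.217, -0.003, 0.703]; 150 [-0.205, -0.003, 0.784]; 155 [-0.186, -0.003, 0.864]; 160 [-0.16, -0.003, 0.943]; side hasp_tip [[296.0, 171.0, 34.0, 29.0]]
side pin [[283.0, 220.0, 26.0, 20.0]]
side pin_rest [[289.0, 220.0, 16.0, 19.0]]
side jar [[209.0, 324.0, 35.0, 58.0]]
side lens_cell [[122.0, 321.0, 36.0, 32.0]]
2.4 [[302.0, 166.0], [298.0, 168.0], [310.0, 177.0], [306.0, 180.0]]
2.7 [[297.0, 173.0], [293.0, 175.0], [307.0, 181.0], [302.0, 184.0]]
scene hasp_tip [[281.0, 172.0, 14.0, 17.0], [231.0, 204.0, 21.0, 14.0]]
scene pin []
scene pin_rest [[280.0, 173.0, 17.0, 19.0]]
scene jar [[356.0, 142.0, 23.0, 31.0]]
scene lens_cell [[404.0, 185.0, 24.0, 18.0]]
2.4 [[243.0, 206.0], [251.0, 204.0], [240.0, 207.0], [248.0, 204.0]]
2.7 [[246.0, 218.0], [255.0, 216.0], [242.0, 214.0], [250.0, 212.0]]
```

```bash
python3 -c "
from plant import arm
print(arm.finish_job())"
```

```text
the job is handed in; nothing more can be done
None
```

I handed the job in at about 24 s. By my measurements the pin lies released in the notch, the hasp is back near 2.7 rad, the boom, jar and lens cell look untouched, and `finish_job()` returned no verdict.

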